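Three pots in the paint case, lid held ready

TASK

Stand exactly three of the four small white paint pots upright on the floor of the open plywood case and leave the fourth out of it. Then lift the lid by its handle, carry it over the tall paint jars without disturbing them, and stop with it level and hovering about 15 mm above the case's rim, squarely lined up with the case and never touching it. Finish while still holding the lid there, so that I can check the fit through the gap: do not put it down or let go.

Things in the scene. Friction and masses are not known exactly. Their poses are not given: they have to be found in the camera images.
- case: Open plywood carrying case, fixed to the table: 220 mm long (its x) by 140 mm wide (its y) by 62 mm high, walls and floor 8 mm thick, inside 204 x 124 mm, no dividers. Origin at the centre of its underside, z up. It stands either to the robot's left or to its right, the lid on the other side.
- case_rim (a point): Centre of the case's open mouth, level with the top of its walls (62 mm above the table); axes as the case. (Elsewhere: a fixed mug of brushes, 64 mm across, 210 mm tall, stands beyond the work, 800 mm ahead of the robot and 360 mm to its left.)
- lid: Loose flat plywood lid, lying on the table: 220 mm (its x) by 140 mm (its y), 10 mm thick, the same outline as the case, about 0.25 kg. On top, in the middle, a solid dark wooden handle bar 100 mm long along the lid's x, 16 mm wide (its y), standing 36 mm above the board (46 mm above the underside). Origin at the centre of the underside, z up. Either way round fits the case.
- pot1: One of four identical small white plastic paint pots, closed: an upright cylinder 44 mm across and 45 mm tall, about 60 g, standing on the table in a loose row. Origin at the centre of its underside, z up.
- pot2: One of four identical small white plastic paint pots, closed: an upright cylinder 44 mm across and 45 mm tall, about 60 g, standing on the table in a loose row. Origin at the centre of its underside, z up.
- pot3: One of four identical small white plastic paint pots, closed: an upright cylinder 44 mm across and 45 mm tall, about 60 g, standing on the table in a loose row. Origin at the centre of its underside, z up.
- pot4: One of four identical small white plastic paint pots, closed: an upright cylinder 44 mm across and 45 mm tall, about 60 g, standing on the table in a loose row. Origin at the centre of its underside, z up.
- jar1: One of three big closed paint jars (bystander and obstacle, loose, 0.45 kg): 70 mm across, 100 mm tall. They stand in a row that runs away from the robot, between the case and the lid. Origin at the centre of its underside.
- jar2: One of three big closed paint jars (bystander and obstacle, loose, 0.45 kg): 70 mm across, 88 mm tall. They stand in a row that runs away from the robot, between the case and the lid. Origin at the centre of its underside.
- jar3: One of three big closed paint jars (bystander and obstacle, loose, 0.45 kg): 70 mm across, 100 mm tall. They stand in a row that runs away from the robot, between the case and the lid. Origin at the centre of its underside.
Things that resemble listed ones, but are neither listed nor needed, are in the scene too. What is shaped like the pot3 but red or yellow is not meant.

How it is judged (in metres and radians):
On the way, in this order (a step that is already met when the one before it is completed fails the run):
1. exactly three pots stand upright in the case, let go of (((((x of pot2 in the frame of case between -0.102 and 0.102 m and y of pot2 in the frame of case between -0.062 and 0.062 m and height (world z) of pot2 below 0.06 m) and height (world z) of pot2 below 0.014 m and angle between pot2's own z axis and vertical below 0.15 rad and linear speed of pot2 below 0.02 m/s) and ((x of pot3 in the frame of case between -0.102 and 0.102 m and y of pot3 in the frame of case between -0.062 and 0.062 m and height (world z) of pot3 below 0.06 m) and height (world z) of pot3 below 0.014 m and angle between pot3's own z axis and vertical below 0.15 rad and linear speed of pot3 below 0.02 m/s) and ((x of pot4 in the frame of case between -0.102 and 0.102 m and y of pot4 in the frame of case between -0.062 and 0.062 m and height (world z) of pot4 below 0.06 m) and height (world z) of pot4 below 0.014 m and angle between pot4's own z axis and vertical below 0.15 rad and linear speed of pot4 below 0.02 m/s) and not (x of pot1 in the frame of case between -0.102 and 0.102 m and y of pot1 in the frame of case between -0.062 and 0.062 m and height (world z) of pot1 below 0.06 m)) or (((x of pot1 in the frame of case between -0.102 and 0.102 m and y of pot1 in the frame of case between -0.062 and 0.062 m and height (world z) of pot1 below 0.06 m) and height (world z) of pot1 below 0.014 m and angle between pot1's own z axis and vertical below 0.15 rad and linear speed of pot1 below 0.02 m/s) and ((x of pot3 in the frame of case between -0.102 and 0.102 m and y of pot3 in the frame of case between -0.062 and 0.062 m and height (world z) of pot3 below 0.06 m) and height (world z) of pot3 below 0.014 m and angle between pot3's own z axis and vertical below 0.15 rad and linear speed of pot3 below 0.02 m/s) and ((x of pot4 in the frame of case between -0.102 and 0.102 m and y of pot4 in the frame of case between -0.062 and 0.062 m and height (world z) of pot4 below 0.06 m) and height (world z) of pot4 below 0.014 m and angle between pot4's own z axis and vertical below 0.15 rad and linear speed of pot4 below 0.02 m/s) and not (x of pot2 in the frame of case between -0.102 and 0.102 m and y of pot2 in the frame of case between -0.062 and 0.062 m and height (world z) of pot2 below 0.06 m)) or (((x of pot1 in the frame of case between -0.102 and 0.102 m and y of pot1 in the frame of case between -0.062 and 0.062 m and height (world z) of pot1 below 0.06 m) and height (world z) of pot1 below 0.014 m and angle between pot1's own z axis and vertical below 0.15 rad and linear speed of pot1 below 0.02 m/s) and ((x of pot2 in the frame of case between -0.102 and 0.102 m and y of pot2 in the frame of case between -0.062 and 0.062 m and height (world z) of pot2 below 0.06 m) and height (world z) of pot2 below 0.014 m and angle between pot2's own z axis and vertical below 0.15 rad and linear speed of pot2 below 0.02 m/s) and ((x of pot4 in the frame of case between -0.102 and 0.102 m and y of pot4 in the frame of case between -0.062 and 0.062 m and height (world z) of pot4 below 0.06 m) and height (world z) of pot4 below 0.014 m and angle between pot4's own z axis and vertical below 0.15 rad and linear speed of pot4 below 0.02 m/s) and not (x of pot3 in the frame of case between -0.102 and 0.102 m and y of pot3 in the frame of case between -0.062 and 0.062 m and height (world z) of pot3 below 0.06 m)) or (((x of pot1 in the frame of case between -0.102 and 0.102 m and y of pot1 in the frame of case between -0.062 and 0.062 m and height (world z) of pot1 below 0.06 m) and height (world z) of pot1 below 0.014 m and angle between pot1's own z axis and vertical below 0.15 rad and linear speed of pot1 below 0.02 m/s) and ((x of pot2 in the frame of case between -0.102 and 0.102 m and y of pot2 in the frame of case between -0.062 and 0.062 m and height (world z) of pot2 below 0.06 m) and height (world z) of pot2 below 0.014 m and angle between pot2's own z axis and vertical below 0.15 rad and linear speed of pot2 below 0.02 m/s) and ((x of pot3 in the frame of case between -0.102 and 0.102 m and y of pot3 in the frame of case between -0.062 and 0.062 m and height (world z) of pot3 below 0.06 m) and height (world z) of pot3 below 0.014 m and angle between pot3's own z axis and vertical below 0.15 rad and linear speed of pot3 below 0.02 m/s) and not (x of pot4 in the frame of case between -0.102 and 0.102 m and y of pot4 in the frame of case between -0.062 and 0.062 m and height (world z) of pot4 below 0.06 m))) and contact force between each of pot1, pot2, pot3, pot4 and the fingers below 0.1 N), for 0.2 s.
2. the held lid hovers level, aligned just above the case (z of lid in the frame of case_rim between 0.005 and 0.028 m and horizontal distance between lid and case_rim below 0.01 m and angle between the x axis of lid and the x axis of case, either way round below 0.1 rad and angle between lid's own z axis and vertical below 0.07 rad and linear speed of lid below 0.02 m/s and angular speed of lid below 0.1 rad/s and contact force between lid and the fingers above 1 N and contact force between lid and case below 0.1 N and contact force between lid and pot1 below 0.1 N and contact force between lid and pot2 below 0.1 N and contact force between lid and pot3 below 0.1 N and contact force between lid and pot4 below 0.1 N and contact force between lid and jar1 below 0.1 N and contact force between lid and jar2 below 0.1 N and contact force between lid and jar3 below 0.1 N), for 0.2 s.
At the end, for the whole second after the job is handed in: Three pots stand upright (0.15 rad), still, on the case floor, the fourth not in the case; the lid is held still in the fingers, underside 5-28 mm above the rim, centre within 10 mm, long side within 0.10 rad of the case's, level within 0.07 rad, touching no case, pot or jar (all of step 1 and all of step 2); the arm keeps its last pose, push and grip.
It fails at once if a big paint jar is shifted by more than 15 mm or tipped (distance of any of jar1, jar2, jar3 from where it was at the start of the episode above 0.015 m or angle between any of jar1, jar2, jar3's own z axis and vertical above 0.2 rad).
It fails at once if the lid touches the case (contact force between lid and case above 0.5 N).
It also fails if it takes over 72 s, if anything falls off the work surface, if the arm or the gripper's body presses on something with over 40 N, if the wrist force passes 120 N, or if a joint passes its speed limit or range.

ROBOT

A 7-joint arm with a two-finger parallel gripper is mounted at the origin on the work surface. World frame = base frame: x ahead of the robot, y to its left, z up, the work surface at z = 0. Lengths are in m, angles in degrees, forces in N, time in s.
With the tool pointing down it reaches from about 0.35 to 0.9 m from the base axis. Payload 19.9 kg.
Tool frame: the origin (TCP) lies between the finger pads; the fingertips stand ahead of it and the grasp point (between the pads) lies 2 mm behind it (arm.tcp_to_tips is the z of the fingertips in the tool frame, in m); z points along the fingers, y is the line along which they close (so a half turn about z gives the same grasp; the last joint's range is limited). The gripper opens to 94 mm and grips with 3 to 60 N. Pads are 16 mm wide; open, the fingers measure 119 mm over their backs; the gripper's body (75 mm by 177 mm) begins 78 mm behind the grasp point.
Start: joints at [-74.742, 23.915, -0.59, 92.452, 0.269, 63.638, -3.037], TCP at [0.189, 0.596, 0.222] pointing down, gripper open.
Joint ranges: [-161.28, 161.28], [-22.2, 115.67], [-73.04, 71.86], [3.21, 147.25], [-68.34, 248.33], [10.77, 114.83], [-161.83, 161.83]. Speed limits (degrees/s): [108.29, 108.29, 136.94, 136.94, 172.46, 172.46, 172.46].

INTERFACE

Orientations are given as a 3x3 rotation matrix whose columns are the frame's x, y, z axes.
In Python, from bench import observe, optics, ticket, arm gives the robot as it stands.
- The arm moves only by the tool jog_arm, never from a script. Its argument "rows" is a list of rows, each an object of numbers: "x", "y", "z": the shift along the tool's x, y, z in m; "roll": the turn about the tool's z in rad. A call has 1 to 12 rows; each row shifts and turns the commanded pose from where the row before left it, along the tool's axes as they then stand; what a row does not reach is not made up. A row lasts 1/8 s, in which the tool goes at most 62.5 mm and 10.7 degrees, less where a joint would pass 70% of its speed; a pose out of reach is approached as far as the arm can. A call with a gripper value outside its range is refused whole. "jaw" is the opening in per cent of the stroke, from 0 (shut) to 100 (fully open), set as the call begins (left out, the last holds). The fingers move at their own pace and stop on an object; "grip_force" is the grip in N (left out, the last holds). Time passes only in rows, so rows that do not move let the fingers close. It gives the time, the measured TCP pose, the force and the opening at its end, in the units of the state.
- observe(): the state, without advancing time (a new reading comes with each control period).
- optics.camera(name): name is "scene" or "top" or "wrist"; returns a dict with "frame" (480x640x3 uint8, red, green, blue), "depth" (480x640 float32, m along the optical axis (not along the pixel's ray), 0 where there is no reading), "fov_y" (degrees; the focal length in pixels is half the picture's height over the tangent of half this angle, whatever the lens; pixels are square), "cx", "cy" (the principal point, pixels), "T" (4x4, takes a point from camera to world coordinates); the wrist camera has in their place "hand_eye" (4x4, takes a point from camera to tool coordinates, whose origin is the TCP and whose axes are the flange's). Camera axes: x right, y up, looking along -z (the intrinsics and any distortion apply to the point x, -y, -z); pixel columns grow to the right and rows downward; lengths in m; the calibration is good to about 2 mm. A picture is of the moment at which its call begins: read the wrist's pose just before it.
- ticket.hand_in(): hands the job in, once; it reports no verdict.
The state is a dict: "time": time; "joint_pos": joint angles; "joint_velocities": joint speeds; "tau": joint torques, N m; "ee_pos": TCP position; "eef_rot": TCP orientation; "force": force on the tool from outside, world axes, zero at the start; "torque": the same for the moment, N m; "opening": finger opening in m.
Only numpy, scipy, OpenCV 4.12 (cv2) and the standard library are available. Lean on these libraries where they do the work, as an engineer would, in place of code of your own. Each camera call takes 0.05 s, during which the arm holds its last target. There are 200 camera calls.

## Working session

There is one attempt and no reset: what is moved stays moved. The work goes in short steps, Python scripts to look and compute and a tool call to move; the robot and the scene stay as the last step left them, time stands still between calls to the robot, and variables do not carry over. Pictures are saved under pics/ and viewed, on a budget of 10 in all, crops included, one or two more only if the job needs it, and the job is handed in when it is done.

Besides the shell and the picture viewer there is one more tool, called after "Call:" by a JSON object that holds its "method" and its "body". jog_arm: Moves the arm, as the interface text tells. Its arguments: {"type":"object","properties":{"rows":{"type":"array","items":{"type":"object","properties":{"x":{"type":"number"},"y":{"type":"number"},"z":{"type":"number"},"roll":{"type":"number"}}}},"jaw":{"type":"number"},"grip_force":{"type":"number"}},"required":["rows"]}

```bash
mkdir -p pics; ls
python3 - <<'E'
from bench import observe, optics, ticket, arm
import cv2,numpy as np
s=observe();print(s['time'],s['ee_pos'],s['eef_rot'],s['opening'],arm.tcp_to_tips)
ims=[]
for n in("top","scene"):
    c=optics.camera(n);np.savez(f"{n}.npz",**c)
    print(n,c['fov_y'],c['cx'],c['cy'],np.round(c['T'],3).tolist(),[k for k in c],(c['depth']>0).mean())
    cv2.imwrite(f"pics/{n}0.png",c['frame'][...,::-1])
E
```

```text
pics
0.0 [0.18926418 0.59529462 0.22184683] [[-9.53000127e-01  3.02969770e-01 -2.74871545e-04]
 [ 3.02969884e-01  9.52999460e-01 -1.13053975e-03]
 [-8.05669325e-05 -1.16068232e-03 -9.99999323e-01]] 0.09399123883673621 0.017
top 47.412993122704584 315.9716391789441 242.25547331555435 [[0.011, 0.999, -0.037, 0.585], [-1.0, 0.01, -0.022, -0.005], [-0.021, 0.038, 0.999, 1.049], [0.0, 0.0, 0.0, 1.0]] ['frame', 'depth', 'fov_y', 'cx', 'cy', 'T'] 0.9960579427083334
scene 50.637078719070914 325.594665704233 240.86229924168555 [[-0.8, -0.467, 0.378, 0.963], [0.6, -0.634, 0.488, 0.464], [0.012, 0.617, 0.787, 0.843], [0.0, 0.0, 0.0, 1.0]] ['frame', 'depth', 'fov_y', 'cx', 'cy', 'T'] 0.9959342447916667
```

View pics/top0.png

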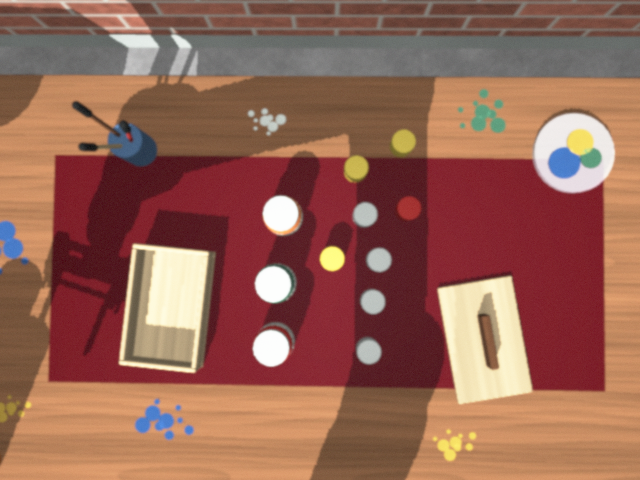

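View pics/scene0.png

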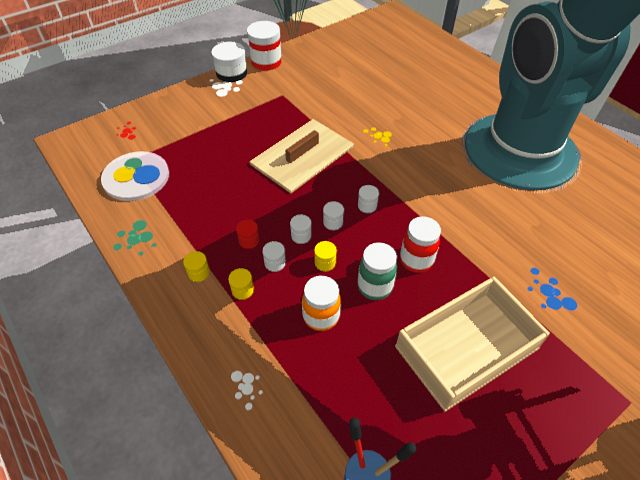

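Top view: the case is on the left at (167,308) and the lid on the right at (485,340) with its handle at (488,341). The jars are at (283,215), (274,285) and (272,347). The white pots, in shade, are at (365,214), (379,260), (372,301) and (368,351), with yellow and red lookalikes nearby. The scene view agrees.

```bash
cat > h.py <<'E'
import numpy as np,cv2
def cloud(c):
    d=c['depth'];h,w=d.shape;f=h/2/np.tan(np.radians(c['fov_y'])/2)
    v,u=np.mgrid[:h,:w].astype(float)
    P=np.stack([(u-c['cx'])*d/f,-(v-c['cy'])*d/f,-d],-1)
    return P@c['T'][:3,:3].T+c['T'][:3,3]
def blobs(c,P,m,amin=60):
    n,l,st,ce=cv2.connectedComponentsWithStats(m.astype(np.uint8),connectivity=4)
    for i in range(1,n):
        if st[i,4]<amin: continue
        q=P[l==i];yield ce[i],st[i,4],q,np.median(c['frame'][l==i],0)
def rep(c):
    P=cloud(c);ok=(c['depth']>0)&(P[...,0]>.25)&(P[...,0]<.9)&(abs(P[...,1])<.55)
    for name,lo,hi in(("pot",.036,.052),("jar",.08,.11),("case",.055,.07),("lid",.006,.016),("handle",.036,.056)):
        for ce,a,q,col in blobs(c,P,ok&(P[...,2]>lo)&(P[...,2]<hi)):
            (x,y),(w,h),an=cv2.minAreaRect((q[:,:2]*1000).astype(np.float32))
            print(name,np.round(ce),a,'rect',round(x,1),round(y,1),round(w,1),round(h,1),round(an,1),'z',np.round(np.median(q[:,2])*1000,1),'mean',np.round(q[:,:2].mean(0)*1000,1),col)
E
python3 - <<'E'
from h import *
for n in("top","scene"):
    c=dict(np.load(n+".npz"));print(n);P=cloud(c)
    m=abs(P[...,2])<.02;print('table z',np.median(P[m][:,2]));rep(c)
E
```

```text
top
table z -0.0008927633600570584
pot [403. 141.] 451 rect 811.7 -141.1 42.1 43.3 64.2 z 43.2 mean [ 811.  -140.8] [198. 178.  78.]
pot [144. 152.] 104 rect 788.4 343.7 22.7 59.8 55.5 z 44.1 mean [787.4 339. ] [45. 60. 78.]
pot [355. 167.] 439 rect 762.0 -54.3 42.0 42.8 46.9 z 43.5 mean [762. -54.] [201. 181.  80.]
pot [408. 208.] 447 rect 687.6 -151.4 42.4 42.4 9.2 z 43.6 mean [ 687.5 -151.3] [163.  50.  49.]
pot [364. 214.] 439 rect 675.8 -71.3 42.4 42.4 27.2 z 43.6 mean [675.4 -71.4] [187. 193. 190.]
pot [331. 258.] 440 rect 593.7 -11.3 42.9 41.7 45.6 z 43.5 mean [593.3 -11.4] [255. 252. 134.]
pot [378. 260.] 445 rect 592.3 -97.8 42.2 42.3 0.4 z 43.7 mean [592.  -97.5] [188. 194. 191.]
pot [132. 303.] 338 rect 505.6 355.3 4.8 203.8 85.2 z 43.7 mean [506.6 354.9] [110.  98.  78.]
pot [204. 299.] 187 rect 516.6 221.6 2.4 173.2 84.7 z 44.0 mean [517.1 221.4] [125. 110.  87.]
pot [372. 302.] 447 rect 515.5 -86.6 42.0 40.8 2.0 z 43.4 mean [515.4 -86.6] [188. 194. 191.]
pot [489. 342.] 533 rect 444.3 -300.3 100.8 17.5 10.3 z 43.8 mean [ 445.1 -299.2] [135.  93.  66.]
pot [368. 351.] 45
[... 6586 characters left out ...]
2.   0.]
handle [417. 256.] 217 rect 456.7 103.0 32.0 69.4 33.4 z 46.7 mean [460.9 107. ] [153. 153. 146.]
handle [195. 261.] 389 rect 813.3 -143.0 44.4 43.0 88.3 z 46.2 mean [ 814.  -140.3] [177. 150.   0.]
handle [240. 279.] 408 rect 764.4 -55.6 43.1 43.5 24.6 z 46.3 mean [765.2 -53.3] [178. 150.   0.]
handle [375. 284.] 227 rect 564.0 103.2 32.8 69.9 42.5 z 46.0 mean [568.9 108. ] [148. 151. 143.]
handle [484. 310.] 802 rect 498.3 289.2 123.7 202.6 84.9 z 46.1 mean [444.5 267.7] [133. 111.  79.]
handle [320. 315.] 230 rect 687.5 96.2 28.7 67.5 51.4 z 46.0 mean [690.6 100.3] [168. 133. 102.]
handle [453. 369.] 654 rect 538.0 336.8 116.2 257.9 52.2 z 46.2 mean [572.1 314.1] [132. 110.  79.]
```

Call:
{"method": "jog_arm", "body": {"rows": [{"roll": -0.1075},{"roll": -0.1075},{"x": -0.028,"y": -0.0465},{"x": -0.028,"y": -0.0465},{"x": -0.028,"y": -0.0465},{"x": -0.028,"y": -0.0465},{"x": -0.028,"y": -0.0465},{"x": -0.028,"y": -0.0465},{"x": -0.028,"y": -0.0465},{"x": -0.028,"y": -0.0465},{"x": -0.028,"y": -0.0465},{"x": -0.028,"y": -0.0465}], "jaw": 66}}

```text
schema error: expected keys x, y, z, roll
```

```bash
cat > go.py <<'E'
import sys,numpy as np
from bench import observe
s=observe();R=np.array(s['eef_rot']);p=np.array(s['ee_pos'])
print('t',round(s['time'],2),'p',p.round(4),'yaw',np.degrees(np.arctan2(R[1,1],R[0,1])).round(2),'q',np.round(s['joint_pos'],0),'op',round(s['opening'],4),'F',np.round(s['force'],1))
a=list(map(float,sys.argv[1:]))
for i in range(0,len(a),3):
    t=np.array(a[i:i+3]);print('tool delta',(R.T@(t-p)).round(4));p=t
E
python3 go.py .5165 -.088 .222
```

```text
t 0.1 p [0.1893 0.5953 0.2219] yaw 72.37 q [-75.  24.  -1.  92.   0.  64.  -3.] op 0.0939 F [-0.5 -1.7  0.2]
tool delta [-5.188e-01 -5.521e-01  5.000e-04]
```

All four keys are required in every row.

Call:
{"method": "jog_arm", "body": {"rows": [{"x": 0,"y": 0,"z": 0,"roll": -0.1075},{"x": 0,"y": 0,"z": 0,"roll": -0.1075},{"x": -0.028,"y": -0.0465,"z": 0,"roll": 0},{"x": -0.028,"y": -0.0465,"z": 0,"roll": 0},{"x": -0.028,"y": -0.0465,"z": 0,"roll": 0},{"x": -0.028,"y": -0.0465,"z": 0,"roll": 0},{"x": -0.028,"y": -0.0465,"z": 0,"roll": 0},{"x": -0.028,"y": -0.0465,"z": 0,"roll": 0},{"x": -0.028,"y": -0.0465,"z": 0,"roll": 0},{"x": -0.028,"y": -0.0465,"z": 0,"roll": 0},{"x": -0.028,"y": -0.0465,"z": 0,"roll": 0},{"x": -0.028,"y": -0.0465,"z": 0,"roll": 0}], "jaw": 66}}

```text
time: 1.6
ee_pos: [0.4254, 0.105, 0.2225]
eef_rot: [[-0.996, 0.093, 0.0], [0.093, 0.996, 0.0], [-0.0, 0.0, -1.0]]
force: [0.6, -0.3, 0.0]
opening: 0.0615
```

```bash
python3 go.py .5165 -.088 .222 .5165 -.088 .028
```

```text
t 1.6 p [0.4254 0.105  0.2225] yaw 84.69 q [-35.   4.  19. 118.  -2.  58.  69.] op 0.0615 F [ 0.6 -0.3  0. ]
tool delta [-0.1085 -0.1837  0.0005]
tool delta [ 0.    -0.     0.194]
```

Call:
{"method": "jog_arm", "body": {"rows": [{"x": -0.027,"y": -0.046,"z": 0,"roll": 0},{"x": -0.027,"y": -0.046,"z": 0,"roll": 0},{"x": -0.027,"y": -0.046,"z": 0,"roll": 0},{"x": -0.0275,"y": -0.0457,"z": 0,"roll": 0},{"x": 0,"y": 0,"z": 0.045,"roll": 0},{"x": 0,"y": 0,"z": 0.045,"roll": 0},{"x": 0,"y": 0,"z": 0.04,"roll": 0},{"x": 0,"y": 0,"z": 0.034,"roll": 0},{"x": 0,"y": 0,"z": 0.02,"roll": 0},{"x": 0,"y": 0,"z": 0.01,"roll": 0},{"x": 0,"y": 0,"z": 0,"roll": 0}]}}

```text
time: 2.98
ee_pos: [0.5159, -0.0864, 0.0283]
eef_rot: [[-0.996, 0.093, -0.001], [0.093, 0.996, -0.0], [0.001, -0.0, -1.0]]
force: [-0.1, 0.7, 0.6]
opening: 0.062
```

```bash
python3 go.py .5165 -.088 .028
python3 - <<'E'
from bench import optics
import cv2
cv2.imwrite('pics/w1.png',optics.camera('wrist')['frame'][...,::-1])
E
```

```text
t 2.98 p [ 0.5159 -0.0864  0.0283] yaw 84.68 q [-12.  31.  22. 115. -19.  37. 107.] op 0.062 F [-0.1  0.7  0.6]
tool delta [-0.0008 -0.0016  0.0003]
```

View pics/w1.png

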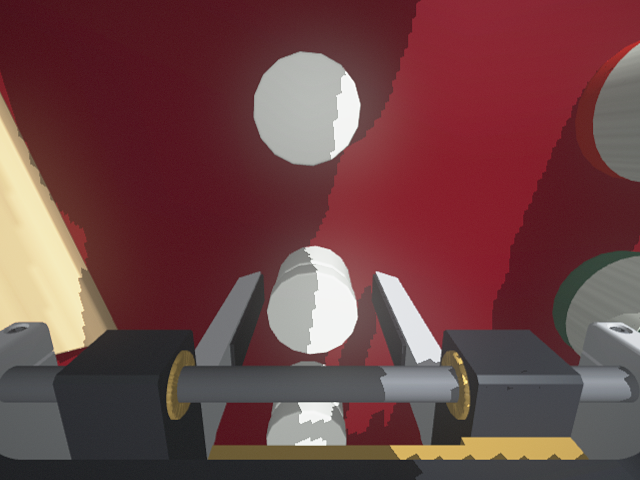

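Wrist view: the pot at (312,300) sits centred between the fingers, with a neighbouring pot at (307,108). Gripping.

Call:
{"method": "jog_arm", "body": {"rows": [{"x": 0,"y": 0,"z": 0,"roll": 0},{"x": 0,"y": 0,"z": 0,"roll": 0},{"x": 0,"y": 0,"z": 0,"roll": 0},{"x": 0,"y": 0,"z": -0.01,"roll": 0},{"x": 0,"y": 0,"z": -0.03,"roll": 0},{"x": 0,"y": 0,"z": -0.04,"roll": 0},{"x": 0,"y": 0,"z": -0.04,"roll": 0},{"x": 0,"y": 0,"z": -0.04,"roll": 0}], "jaw": 20, "grip_force": 15}}

```text
time: 4.03
ee_pos: [0.5158, -0.0864, 0.1905]
eef_rot: [[-0.996, 0.093, 0.0], [0.093, 0.996, -0.0], [-0.0, -0.0, -1.0]]
force: [-0.6, -0.0, -0.2]
opening: 0.0438
```

```bash
python3 go.py .5014 .2917 .188 .5014 .2917 .037
```

```text
t 4.03 p [ 0.5158 -0.0864  0.1905] yaw 84.67 q [-18.  17.  29. 110. -10.  56. 100.] op 0.0438 F [-0.6 -0.  -0.2]
tool delta [0.0495 0.3751 0.0024]
tool delta [1.00e-04 0.00e+00 1.51e-01]
```

Call:
{"method": "jog_arm", "body": {"rows": [{"x": 0.005,"y": 0.02,"z": 0,"roll": 0},{"x": 0.0065,"y": 0.047,"z": 0,"roll": 0},{"x": 0.0065,"y": 0.05,"z": 0,"roll": 0},{"x": 0.0065,"y": 0.05,"z": 0,"roll": 0},{"x": 0.0065,"y": 0.05,"z": 0,"roll": 0},{"x": 0.0065,"y": 0.05,"z": 0,"roll": 0},{"x": 0.0065,"y": 0.05,"z": 0,"roll": 0},{"x": 0.0055,"y": 0.038,"z": 0,"roll": 0},{"x": 0,"y": 0.02,"z": 0,"roll": 0},{"x": 0,"y": 0,"z": 0,"roll": 0}]}}

```text
time: 5.28
ee_pos: [0.5016, 0.292, 0.1886]
eef_rot: [[-0.996, 0.092, 0.0], [0.092, 0.996, -0.0], [-0.0, -0.0, -1.0]]
force: [-0.7, -0.4, -1.0]
opening: 0.0437
```

```bash
python3 go.py .5014 .2917 .188 .5014 .2917 .037
```

```text
t 5.28 p [0.5016 0.292  0.1886] yaw 84.74 q [-48.  22.  18. 101.  -8.  58.  58.] op 0.0437 F [-0.7 -0.4 -1. ]
tool delta [ 0.0002 -0.0004  0.0006]
tool delta [0.00e+00 1.00e-04 1.51e-01]
```

Call:
{"method": "jog_arm", "body": {"rows": [{"x": 0,"y": 0,"z": 0.04,"roll": 0},{"x": 0,"y": 0,"z": 0.04,"roll": 0},{"x": 0,"y": 0,"z": 0.035,"roll": 0},{"x": 0,"y": 0,"z": 0.02,"roll": 0},{"x": 0,"y": 0,"z": 0.01,"roll": 0},{"x": 0,"y": 0,"z": 0.0065,"roll": 0},{"x": 0,"y": 0,"z": 0,"roll": 0},{"x": 0,"y": 0,"z": 0,"roll": 0}]}}

```text
time: 6.28
ee_pos: [0.5018, 0.2919, 0.0376]
eef_rot: [[-0.996, 0.093, 0.001], [0.093, 0.996, 0.001], [-0.001, 0.001, -1.0]]
force: [0.2, -0.2, 0.2]
opening: 0.0437
```

Call:
{"method": "jog_arm", "body": {"rows": [{"x": 0,"y": 0,"z": 0,"roll": 0},{"x": 0,"y": 0,"z": 0,"roll": 0},{"x": 0,"y": 0,"z": 0,"roll": 0},{"x": 0,"y": 0,"z": -0.01,"roll": 0},{"x": 0,"y": 0,"z": -0.03,"roll": 0},{"x": 0,"y": 0,"z": -0.04,"roll": 0},{"x": 0,"y": 0,"z": -0.04,"roll": 0},{"x": 0,"y": 0,"z": -0.035,"roll": 0}], "jaw": 66}}

```text
time: 7.28
ee_pos: [0.5016, 0.2916, 0.1943]
eef_rot: [[-0.996, 0.093, 0.001], [0.093, 0.996, 0.001], [-0.001, 0.001, -1.0]]
force: [0.2, -0.4, 1.5]
opening: 0.0618
```

```bash
python3 go.py .4253 -.0808 .190 .4253 -.0808 .028
python3 - <<'E'
from bench import optics
import cv2
cv2.imwrite('pics/w2.png',optics.camera('wrist')['frame'][...,::-1])
E
```

```text
t 7.28 p [0.5016 0.2916 0.1943] yaw 84.67 q [-48.  22.  19. 101.  -8.  58.  58.] op 0.0618 F [ 0.2 -0.4  1.5]
tool delta [ 0.0414 -0.3779  0.004 ]
tool delta [ 1.00e-04 -1.00e-04  1.62e-01]
```

View pics/w2.png

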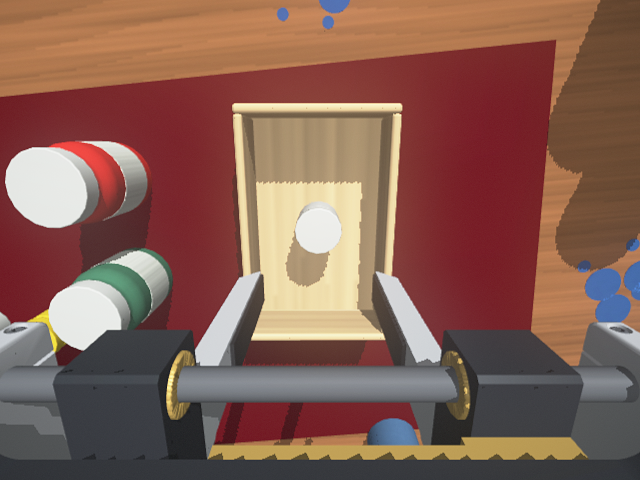

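Pot 1 of 3 stands upright in the middle of the case at (318,228). Next pot.

Call:
{"method": "jog_arm", "body": {"rows": [{"x": 0.005,"y": -0.028,"z": 0,"roll": 0},{"x": 0.005,"y": -0.05,"z": 0,"roll": 0},{"x": 0.006,"y": -0.05,"z": 0,"roll": 0},{"x": 0.006,"y": -0.05,"z": 0,"roll": 0},{"x": 0.006,"y": -0.05,"z": 0,"roll": 0},{"x": 0.006,"y": -0.05,"z": 0,"roll": 0},{"x": 0.0075,"y": -0.05,"z": 0,"roll": 0},{"x": 0,"y": -0.04,"z": 0,"roll": 0},{"x": 0,"y": -0.01,"z": 0,"roll": 0},{"x": 0,"y": 0,"z": 0.04,"roll": 0}]}}

```text
time: 8.57
ee_pos: [0.427, -0.081, 0.1535]
eef_rot: [[-0.996, 0.093, 0.005], [0.093, 0.996, 0.001], [-0.005, 0.001, -1.0]]
force: [1.0, 1.2, -0.3]
opening: 0.0619
```

```bash
python3 go.py .4253 -.0808 .152 .4253 -.0808 .028
```

```text
t 8.57 p [ 0.427  -0.081   0.1535] yaw 84.64 q [-23.  10.  32. 123.  -8.  48.  99.] op 0.0619 F [ 1.   1.2 -0.3]
tool delta [0.0017 0.0001 0.0015]
tool delta [ 0.0006 -0.0002  0.124 ]
```

Call:
{"method": "jog_arm", "body": {"rows": [{"x": 0,"y": 0,"z": 0.04,"roll": 0},{"x": 0,"y": 0,"z": 0.04,"roll": 0},{"x": 0,"y": 0,"z": 0.025,"roll": 0},{"x": 0,"y": 0,"z": 0.0185,"roll": 0},{"x": 0,"y": 0,"z": 0,"roll": 0},{"x": 0,"y": 0,"z": 0,"roll": 0}]}}

```text
time: 9.32
ee_pos: [0.4256, -0.0806, 0.0292]
eef_rot: [[-0.996, 0.092, 0.001], [0.092, 0.996, 0.0], [-0.001, 0.0, -1.0]]
force: [1.0, -0.5, -0.1]
opening: 0.0622
```

Call:
{"method": "jog_arm", "body": {"rows": [{"x": 0,"y": 0,"z": 0,"roll": 0},{"x": 0,"y": 0,"z": 0,"roll": 0},{"x": 0,"y": 0,"z": 0,"roll": 0},{"x": 0,"y": 0,"z": -0.01,"roll": 0},{"x": 0,"y": 0,"z": -0.03,"roll": 0},{"x": 0,"y": 0,"z": -0.04,"roll": 0},{"x": 0,"y": 0,"z": -0.04,"roll": 0},{"x": 0,"y": 0,"z": -0.04,"roll": 0},{"x": 0,"y": 0,"z": 0,"roll": 0}], "jaw": 20}}

```text
time: 10.45
ee_pos: [0.4263, -0.0809, 0.1911]
eef_rot: [[-0.996, 0.093, 0.005], [0.093, 0.996, 0.001], [-0.005, 0.001, -1.0]]
force: [0.2, 0.1, -0.4]
opening: 0.044
```

```bash
python3 go.py .4367 .2977 .188 .4367 .2977 .0365
```

```text
t 10.45 p [ 0.4263 -0.0809  0.1911] yaw 84.68 q [-26.   7.  35. 121.  -5.  53.  97.] op 0.044 F [ 0.2  0.1 -0.4]
tool delta [0.0248 0.3779 0.0035]
tool delta [ 0.0007 -0.0002  0.1515]
```

Call:
{"method": "jog_arm", "body": {"rows": [{"x": 0.002,"y": 0.025,"z": 0,"roll": 0},{"x": 0.003,"y": 0.045,"z": 0,"roll": 0},{"x": 0.004,"y": 0.05,"z": 0,"roll": 0},{"x": 0.004,"y": 0.05,"z": 0,"roll": 0},{"x": 0.004,"y": 0.05,"z": 0,"roll": 0},{"x": 0.004,"y": 0.05,"z": 0,"roll": 0},{"x": 0.003,"y": 0.05,"z": 0,"roll": 0},{"x": 0,"y": 0.038,"z": 0,"roll": 0},{"x": 0,"y": 0.02,"z": 0,"roll": 0},{"x": 0,"y": 0,"z": 0.03,"roll": 0},{"x": 0,"y": 0,"z": 0,"roll": 0}]}}

```text
time: 11.82
ee_pos: [0.4354, 0.2962, 0.1567]
eef_rot: [[-0.996, 0.094, -0.003], [0.094, 0.996, -0.003], [0.003, -0.003, -1.0]]
force: [-0.3, -1.0, -0.2]
opening: 0.0438
```

```bash
python3 go.py .4367 .2977 .158 .4367 .2977 .0365
```

```text
t 11.82 p [0.4354 0.2962 0.1567] yaw 84.63 q [-52.  19.  18. 110.  -7.  52.  54.] op 0.0438 F [-0.3 -1.  -0.2]
tool delta [-0.0011  0.0016 -0.0013]
tool delta [-0.0003  0.0004  0.1215]
```

Call:
{"method": "jog_arm", "body": {"rows": [{"x": 0,"y": 0,"z": 0.04,"roll": 0},{"x": 0,"y": 0,"z": 0.04,"roll": 0},{"x": 0,"y": 0,"z": 0.02,"roll": 0},{"x": 0,"y": 0,"z": 0.01,"roll": 0},{"x": 0,"y": 0,"z": 0.008,"roll": 0},{"x": 0,"y": 0,"z": 0,"roll": 0},{"x": 0,"y": 0,"z": 0,"roll": 0}]}}

```text
time: 12.7
ee_pos: [0.4366, 0.2979, 0.0411]
eef_rot: [[-0.996, 0.093, 0.001], [0.093, 0.996, 0.001], [-0.001, 0.001, -1.0]]
force: [0.4, 0.6, -1.0]
opening: 0.0439
```

Call:
{"method": "jog_arm", "body": {"rows": [{"x": 0,"y": 0,"z": 0.003,"roll": 0},{"x": 0,"y": 0,"z": 0,"roll": 0},{"x": 0,"y": 0,"z": 0,"roll": 0}]}}

```text
time: 13.08
ee_pos: [0.4363, 0.2978, 0.0375]
eef_rot: [[-0.996, 0.093, 0.0], [0.093, 0.996, -0.0], [-0.0, -0.0, -1.0]]
force: [0.7, 0.4, -1.0]
opening: 0.0437
```

Call:
{"method": "jog_arm", "body": {"rows": [{"x": 0,"y": 0,"z": 0,"roll": 0},{"x": 0,"y": 0,"z": 0,"roll": 0},{"x": 0,"y": 0,"z": 0,"roll": 0},{"x": 0,"y": 0,"z": -0.01,"roll": 0},{"x": 0,"y": 0,"z": -0.03,"roll": 0},{"x": 0,"y": 0,"z": -0.04,"roll": 0},{"x": 0,"y": 0,"z": -0.04,"roll": 0},{"x": 0,"y": 0,"z": -0.035,"roll": 0},{"x": 0,"y": 0,"z": 0,"roll": 0}], "jaw": 66}}

```text
time: 14.2
ee_pos: [0.4373, 0.2984, 0.1954]
eef_rot: [[-0.996, 0.093, 0.003], [0.093, 0.996, 0.003], [-0.003, 0.004, -1.0]]
force: [0.5, 0.9, -0.1]
opening: 0.0615
```

```bash
python3 go.py .6765 -.072 .194 .6765 -.072 .028
```

```text
t 14.2 p [0.4373 0.2984 0.1954] yaw 84.68 q [-53.  16.  19. 108.  -6.  56.  53.] op 0.0615 F [ 0.5  0.9 -0.1]
tool delta [-0.2725 -0.3466  0.0011]
tool delta [ 0.0005 -0.0006  0.166 ]
```

Call:
{"method": "jog_arm", "body": {"rows": [{"x": -0.031,"y": -0.0395,"z": 0,"roll": 0},{"x": -0.031,"y": -0.0395,"z": 0,"roll": 0},{"x": -0.031,"y": -0.0395,"z": 0,"roll": 0},{"x": -0.031,"y": -0.0395,"z": 0,"roll": 0},{"x": -0.031,"y": -0.0395,"z": 0,"roll": 0},{"x": -0.031,"y": -0.0395,"z": 0,"roll": 0},{"x": -0.031,"y": -0.0395,"z": 0,"roll": 0},{"x": -0.031,"y": -0.0395,"z": 0,"roll": 0},{"x": -0.0245,"y": -0.0305,"z": 0,"roll": 0},{"x": 0,"y": 0,"z": 0.03,"roll": 0},{"x": 0,"y": 0,"z": 0,"roll": 0}]}}

```text
time: 15.58
ee_pos: [0.674, -0.0725, 0.1599]
eef_rot: [[-0.996, 0.093, -0.005], [0.093, 0.996, 0.0], [0.005, -0.0, -1.0]]
force: [-0.4, 0.7, -0.0]
opening: 0.0618
```

```bash
python3 go.py .6765 -.072 .164 .6765 -.072 .028
```

```text
t 15.57 p [ 0.674  -0.0725  0.1599] yaw 84.65 q [-13.  35.  25.  88. -16.  61. 100.] op 0.0618 F [-0.4  0.7 -0. ]
tool delta [-0.0024  0.0008 -0.0041]
tool delta [-6.00e-04  1.00e-04  1.36e-01]
```

Call:
{"method": "jog_arm", "body": {"rows": [{"x": 0,"y": 0,"z": 0.04,"roll": 0},{"x": 0,"y": 0,"z": 0.04,"roll": 0},{"x": 0,"y": 0,"z": 0.03,"roll": 0},{"x": 0,"y": 0,"z": 0.015,"roll": 0},{"x": 0,"y": 0,"z": 0.005,"roll": 0},{"x": 0,"y": 0,"z": 0,"roll": 0},{"x": 0,"y": 0,"z": 0,"roll": 0}]}}

```text
time: 16.45
ee_pos: [0.6762, -0.0725, 0.0337]
eef_rot: [[-0.996, 0.093, 0.002], [0.093, 0.996, -0.0], [-0.002, 0.0, -1.0]]
force: [-0.5, -0.7, 0.0]
opening: 0.0623
```

Call:
{"method": "jog_arm", "body": {"rows": [{"x": 0,"y": 0,"z": 0.005,"roll": 0},{"x": 0,"y": 0,"z": 0,"roll": 0},{"x": 0,"y": 0,"z": 0,"roll": 0}]}}

```text
time: 16.82
ee_pos: [0.6755, -0.0726, 0.0275]
eef_rot: [[-0.996, 0.093, -0.0], [0.093, 0.996, -0.0], [0.0, -0.0, -1.0]]
force: [1.0, -0.6, 0.3]
opening: 0.0621
```

Call:
{"method": "jog_arm", "body": {"rows": [{"x": 0,"y": 0,"z": 0,"roll": 0},{"x": 0,"y": 0,"z": 0,"roll": 0},{"x": 0,"y": 0,"z": 0,"roll": 0},{"x": 0,"y": 0,"z": -0.01,"roll": 0},{"x": 0,"y": 0,"z": -0.03,"roll": 0},{"x": 0,"y": 0,"z": -0.04,"roll": 0},{"x": 0,"y": 0,"z": -0.04,"roll": 0},{"x": 0,"y": 0,"z": -0.04,"roll": 0},{"x": 0,"y": 0,"z": 0,"roll": 0}], "jaw": 20}}

```text
time: 17.95
ee_pos: [0.6769, -0.0728, 0.1914]
eef_rot: [[-0.996, 0.093, 0.005], [0.093, 0.996, -0.0], [-0.005, 0.0, -1.0]]
force: [0.3, -0.6, -1.4]
opening: 0.0439
```

```bash
python3 go.py .5661 .2857 .188 .5661 .2857 .0365
```

```text
t 17.95 p [ 0.6769 -0.0728  0.1914] yaw 84.68 q [-14.  33.  26.  86. -15.  64. 100.] op 0.0439 F [ 0.3 -0.6 -1.4]
tool delta [0.1436 0.3467 0.0028]
tool delta [ 8.000e-04 -1.000e-04  1.515e-01]
```

Call:
{"method": "jog_arm", "body": {"rows": [{"x": 0.008,"y": 0.02,"z": 0,"roll": 0},{"x": 0.0195,"y": 0.047,"z": 0,"roll": 0},{"x": 0.0195,"y": 0.047,"z": 0,"roll": 0},{"x": 0.0195,"y": 0.047,"z": 0,"roll": 0},{"x": 0.0195,"y": 0.047,"z": 0,"roll": 0},{"x": 0.0195,"y": 0.047,"z": 0,"roll": 0},{"x": 0.0195,"y": 0.047,"z": 0,"roll": 0},{"x": 0.012,"y": 0.029,"z": 0,"roll": 0},{"x": 0.0065,"y": 0.0155,"z": 0,"roll": 0},{"x": 0,"y": 0,"z": 0.03,"roll": 0},{"x": 0,"y": 0,"z": 0,"roll": 0}]}}

```text
time: 19.32
ee_pos: [0.5635, 0.2848, 0.1554]
eef_rot: [[-0.996, 0.093, -0.003], [0.093, 0.996, -0.003], [0.003, -0.003, -1.0]]
force: [-0.4, 0.6, -0.5]
opening: 0.0438
```

```bash
python3 go.py .5661 .2857 .158 .5661 .2857 .0365
```

```text
t 19.32 p [0.5635 0.2848 0.1554] yaw 84.66 q [-46.  30.  22.  95. -13.  57.  65.] op 0.0438 F [-0.4  0.6 -0.5]
tool delta [-0.0025  0.0011 -0.0026]
tool delta [-0.0004  0.0003  0.1215]
```

Call:
{"method": "jog_arm", "body": {"rows": [{"x": -0.0005,"y": 0,"z": 0.04,"roll": 0},{"x": 0,"y": 0,"z": 0.04,"roll": 0},{"x": 0,"y": 0,"z": 0.02,"roll": 0},{"x": 0,"y": 0,"z": 0.01,"roll": 0},{"x": 0,"y": 0,"z": 0.0065,"roll": 0},{"x": 0,"y": 0,"z": 0,"roll": 0},{"x": 0,"y": 0,"z": 0,"roll": 0}]}}

```text
time: 20.2
ee_pos: [0.5657, 0.2859, 0.0418]
eef_rot: [[-0.996, 0.093, 0.001], [0.093, 0.996, 0.001], [-0.001, 0.001, -1.0]]
force: [-0.3, -0.1, 0.2]
opening: 0.0437
```

Call:
{"method": "jog_arm", "body": {"rows": [{"x": 0,"y": 0,"z": 0.0045,"roll": 0},{"x": 0,"y": 0,"z": 0,"roll": 0},{"x": 0,"y": 0,"z": 0,"roll": 0}]}}

```text
time: 20.58
ee_pos: [0.5653, 0.2858, 0.0365]
eef_rot: [[-0.996, 0.093, 0.0], [0.093, 0.996, -0.0], [-0.0, -0.0, -1.0]]
force: [-0.7, 0.6, -0.4]
opening: 0.0436
```

Call:
{"method": "jog_arm", "body": {"rows": [{"x": 0,"y": 0,"z": 0,"roll": 0},{"x": 0,"y": 0,"z": 0,"roll": 0},{"x": 0,"y": 0,"z": 0,"roll": 0},{"x": 0,"y": 0,"z": -0.01,"roll": 0},{"x": 0,"y": 0,"z": -0.03,"roll": 0},{"x": 0,"y": 0,"z": -0.04,"roll": 0},{"x": 0,"y": 0,"z": -0.04,"roll": 0},{"x": 0,"y": 0,"z": -0.035,"roll": 0},{"x": 0,"y": 0,"z": 0,"roll": 0}], "jaw": 66}}

```text
time: 21.7
ee_pos: [0.5664, 0.2862, 0.1949]
eef_rot: [[-0.996, 0.093, 0.004], [0.093, 0.996, 0.003], [-0.004, 0.003, -1.0]]
force: [1.1, -0.2, -0.4]
opening: 0.0619
```

```bash
python3 go.py .4455 -.301 .192 .4455 -.301 .035
python3 - <<'E'
from bench import optics
import cv2
from h import *
c=optics.camera('scene');P=cloud(c);cv2.imwrite('pics/s2.png',c['frame'][...,::-1])
ok=(abs(P[...,0]-.501)<.12)&(abs(P[...,1]-.292)<.08)
m=ok&(P[...,2]>.049)&(P[...,2]<.059)
for ce,a,q,col in blobs(c,P,m&(c['frame'].min(2)>100)):print(ce,a,np.median(q,0),col,q[:,2].std())
E
```

```text
t 21.7 p [0.5664 0.2862 0.1949] yaw 84.68 q [-46.  28.  23.  93. -12.  61.  64.] op 0.0619 F [ 1.1 -0.2 -0.4]
tool delta [ 0.0659 -0.5959  0.0009]
tool delta [ 0.0006 -0.0005  0.157 ]
[438.95890411 313.19863014] 146 [0.52108377 0.22636183 0.0541349 ] [208. 172. 122.] 0.002925370306610814
[471.55072464 336.27246377] 345 [0.5087887  0.29316056 0.05426867] [250. 250. 249.] 0.0015898023324168063
[443.83730159 352.80952381] 504 [0.56844747 0.28610528 0.05412478] [250. 250. 249.] 0.0016215324205614353
```

View pics/s2.png

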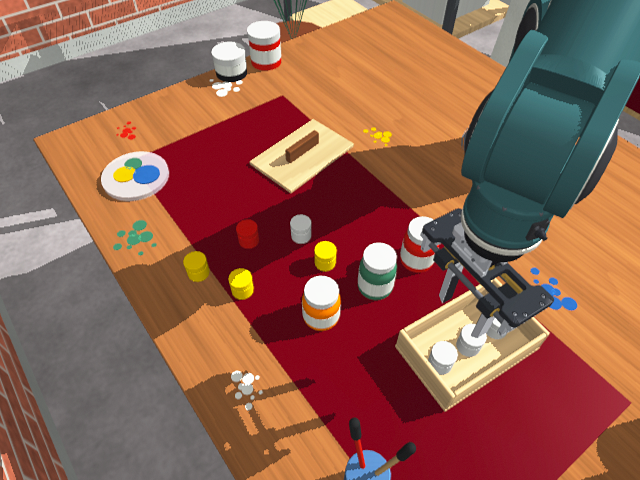

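Pots at (443,353) and (471,336) stand upright with their tops at 54 mm, as they should. The third is hidden by the gripper, so I'll check it once the arm is clear. Next, the lid.

Call:
{"method": "jog_arm", "body": {"rows": [{"x": 0.005,"y": -0.049,"z": 0,"roll": 0},{"x": 0.0055,"y": -0.0497,"z": 0,"roll": 0},{"x": 0.0055,"y": -0.0497,"z": 0,"roll": 0},{"x": 0.0055,"y": -0.0497,"z": 0,"roll": 0},{"x": 0.0055,"y": -0.0497,"z": 0,"roll": 0},{"x": 0.0055,"y": -0.0497,"z": 0,"roll": 0},{"x": 0.0055,"y": -0.0497,"z": 0,"roll": 0},{"x": 0.0055,"y": -0.0497,"z": 0,"roll": 0},{"x": 0.0055,"y": -0.0497,"z": 0,"roll": 0},{"x": 0.0055,"y": -0.0497,"z": 0,"roll": 0},{"x": 0.0055,"y": -0.0497,"z": 0,"roll": 0},{"x": 0.0055,"y": -0.0497,"z": 0,"roll": 0}]}}

```text
time: 23.25
ee_pos: [0.444, -0.3026, 0.1909]
eef_rot: [[-0.996, 0.093, -0.001], [0.093, 0.996, 0.0], [0.001, 0.0, -1.0]]
force: [2.1, 0.0, -0.1]
opening: 0.0621
```

Call:
{"method": "jog_arm", "body": {"rows": [{"x": 0,"y": 0,"z": 0.02,"roll": -0.136},{"x": 0,"y": 0,"z": 0.02,"roll": -0.136},{"x": 0,"y": 0,"z": 0,"roll": 0},{"x": 0,"y": 0,"z": 0,"roll": 0}]}}

```text
time: 23.75
ee_pos: [0.4448, -0.3014, 0.1519]
eef_rot: [[-0.985, -0.175, -0.0], [-0.175, 0.985, -0.0], [0.0, -0.0, -1.0]]
force: [-0.7, -0.5, 0.4]
opening: 0.0618
```

```bash
python3 go.py .4455 -.301 .155 .4455 -.301 .034
python3 - <<'E'
from bench import optics,observe
from h import *
c=optics.camera('top');P=cloud(c);rep(c)
cw=optics.camera('wrist');cv2.imwrite('pics/w3.png',cw['frame'][...,::-1])
s=observe();T=np.eye(4);T[:3,:3]=s['eef_rot'];T[:3,3]=s['ee_pos'];cw['T']=T@cw['hand_eye'];print('WRIST');rep(cw)
E
```

```text
t 23.75 p [ 0.4448 -0.3014  0.1519] yaw 100.08 q [  4.  22.  32. 110. -15.  52. 144.] op 0.0618 F [-0.7 -0.5  0.4]
tool delta [-0.0007  0.0003 -0.0031]
tool delta [-0.     0.     0.121]
pot [403. 141.] 451 rect 811.6 -141.1 42.1 43.5 64.1 z 43.3 mean [ 811.  -140.8] [254. 251. 129.]
pot [144. 152.] 106 rect 788.3 343.9 22.5 59.9 54.8 z 44.0 mean [787.3 339. ] [ 55.   76.5 100. ]
pot [355. 167.] 441 rect 761.9 -54.2 42.2 42.4 47.0 z 43.3 mean [762.  -54.1] [254. 252. 131.]
pot [408. 208.] 442 rect 687.8 -151.7 42.9 42.4 26.7 z 43.4 mean [ 687.5 -151.5] [245.  77.  75.]
pot [331. 258.] 437 rect 593.7 -11.3 42.8 41.7 45.4 z 43.7 mean [593.4 -11.4] [255. 253. 135.]
pot [378. 260.] 443 rect 591.9 -97.5 41.4 43.0 46.6 z 43.5 mean [592.  -97.5] [253. 254. 253.]
pot [139. 319.] 450 rect 478.2 342.9 236.1 105.1 25.3 z 44.3 mean [478.8 341.7] [111.  99.  78.]
pot [203. 311.] 226 rect 495.0 223.7 2.2 216.7 84.7 z 43.7 mean [494.8 223.5] [124. 110.  86.]
pot [176. 267.] 82 rect 573.2 274.8 39.9 15.1 33.6 z 49.8 mean [574.6 274.1] [236.5 239.5 235.5]
pot [171. 305.] 115 rect 503.2 283.3 42.8 22.6
[... 2674 characters left out ...]

handle [165. 307.] 475 rect 501.7 293.3 42.6 42.7 6.4 z 51.4 mean [501.7 292.4] [252. 253. 253.]
handle [487. 330.] 289 rect 464.1 -296.6 59.4 16.6 10.9 z 43.7 mean [ 466.5 -295.1] [133.  92.  65.]
handle [161. 343.] 476 rect 435.6 299.6 42.5 43.1 78.3 z 51.5 mean [436.  298.5] [252. 253. 252.]
WRIST
pot [316. 238.] 2205 rect 443.8 -304.1 99.1 15.6 10.4 z 45.6 mean [ 441.2 -304.4] [165. 116.  84.]
lid [316. 211.] 30811 rect 444.4 -303.8 220.0 140.3 10.4 z 9.9 mean [ 428.7 -306.4] [242. 225. 176.]
lid [407. 443.] 128 rect 669.6 -159.0 9.1 31.6 12.0 z 9.1 mean [ 668.9 -159.9] [202.  53.  50.]
handle [316. 238.] 2205 rect 443.8 -304.1 99.1 15.6 10.4 z 45.6 mean [ 441.2 -304.4] [165. 116.  84.]
```

All three pots stand in the case at their slots, tops at the same height, and the jars have not moved. The lid measures about (444.5, −302) mm at 10.4°, and all three views agree to within about 3 mm. Descending and gripping.

Call:
{"method": "jog_arm", "body": {"rows": [{"x": 0,"y": 0,"z": 0.03,"roll": -0.005},{"x": 0,"y": 0,"z": 0.04,"roll": 0},{"x": 0,"y": 0,"z": 0.03,"roll": 0},{"x": 0,"y": 0,"z": 0.013,"roll": 0},{"x": 0,"y": 0,"z": 0.005,"roll": 0},{"x": 0,"y": 0,"z": 0,"roll": 0},{"x": 0,"y": 0,"z": 0,"roll": 0}]}}

```text
time: 24.72
ee_pos: [0.4454, -0.3016, 0.0344]
eef_rot: [[-0.983, -0.183, 0.001], [-0.183, 0.983, -0.001], [-0.001, -0.001, -1.0]]
force: [0.4, -0.2, -0.0]
opening: 0.0621
```

Call:
{"method": "jog_arm", "body": {"rows": [{"x": 0,"y": 0,"z": 0,"roll": 0},{"x": 0,"y": 0,"z": 0,"roll": 0},{"x": 0,"y": 0,"z": 0,"roll": 0},{"x": 0,"y": 0,"z": 0,"roll": 0},{"x": 0,"y": 0,"z": 0,"roll": 0}], "jaw": 5, "grip_force": 45}}

```text
time: 25.35
ee_pos: [0.4449, -0.3014, 0.0335]
eef_rot: [[-0.983, -0.183, 0.0], [-0.183, 0.983, -0.0], [-0.0, -0.0, -1.0]]
force: [-0.2, 0.9, 1.0]
opening: 0.0153
```

Call:
{"method": "jog_arm", "body": {"rows": [{"x": 0,"y": 0,"z": -0.005,"roll": 0},{"x": 0,"y": 0,"z": -0.015,"roll": 0},{"x": 0,"y": 0,"z": -0.03,"roll": 0},{"x": 0,"y": 0,"z": -0.04,"roll": 0},{"x": 0,"y": 0,"z": -0.04,"roll": 0},{"x": 0,"y": 0,"z": -0.03,"roll": 0},{"x": 0,"y": 0,"z": -0.01,"roll": 0},{"x": 0,"y": 0,"z": 0,"roll": 0},{"x": 0,"y": 0,"z": 0,"roll": 0}]}}

```text
time: 26.48
ee_pos: [0.4443, -0.301, 0.2024]
eef_rot: [[-0.983, -0.183, -0.002], [-0.183, 0.983, 0.001], [0.001, 0.001, -1.0]]
force: [0.2, 0.5, -4.2]
opening: 0.0155
```

```bash
cat > lid.py <<'E'
from bench import optics,observe
from h import *
import sys
s=observe();T=np.eye(4);T[:3,:3]=s['eef_rot'];T[:3,3]=s['ee_pos'];c=optics.camera('wrist');c['T']=T@c['hand_eye']
if len(sys.argv)>1:cv2.imwrite(sys.argv[1],c['frame'][...,::-1])
P=cloud(c);z=T[2,3];cases=(("board",-.034,-.016),("handle",.004,.02))
for n,a,b in cases:
    f=c['frame'].astype(int);m=(c['depth']>0)&(P[...,2]>z+a)&(P[...,2]<z+b)&(np.linalg.norm(P[...,:2]-T[:2,3],axis=-1)<.15)&(f[...,0]-f[...,2]>15)
    m=cv2.morphologyEx(m.astype(np.uint8),cv2.MORPH_OPEN,np.ones((3,3)))
    for ce,k,q,col in blobs(c,P,m,300):
        A=np.c_[q,np.ones(len(q))];g=np.linalg.lstsq(np.c_[q[:,:2]-T[:2,3],np.ones(len(q))],q[:,2],rcond=None)[0]
        print(n,k,np.round(cv2.minAreaRect((q[:,:2]*1000).astype(np.float32))[0],1),[np.round(v,1) for v in cv2.minAreaRect((q[:,:2]*1000).astype(np.float32))[1:]],'tilt',g[:2].round(4),'z',g[2].round(4),col)
E
python3 go.py .501 .2925 .205; python3 lid.py pics/w4.png
```

```text
t 26.48 p [ 0.4443 -0.301   0.2024] yaw 100.55 q [  3.  18.  34. 107. -12.  58. 143.] op 0.0155 F [ 0.2  0.5 -4.2]
tool delta [-0.1644  0.5731 -0.0023]
board 54980 [ 405.  -308.9] [array([142.3, 141. ]), np.float64(10.6)] tilt [-0.0003  0.0005] z 0.1787 [239. 221. 171.]
board 1545 [ 538.7 -284.3] [array([23.7, 38.5]), np.float64(10.5)] tilt [-0.0062 -0.0001] z 0.1792 [153. 134. 104.]
handle 5180 [ 434.4 -303.9] [array([82.2, 17. ]), np.float64(11.1)] tilt [0.0049 0.008 ] z 0.2144 [144. 103.  78.]
```

View pics/w4.png

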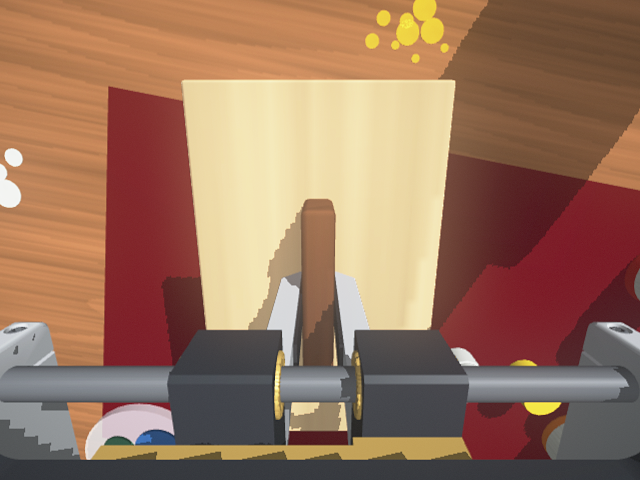

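Lid held by the handle at (318,290), level to under 0.001 rad, with the underside about 169 mm up. Rotating to the case's heading and carrying it over.

Call:
{"method": "jog_arm", "body": {"rows": [{"x": 0,"y": 0,"z": 0,"roll": 0.05},{"x": 0,"y": 0,"z": 0,"roll": 0.09},{"x": 0,"y": 0,"z": 0,"roll": 0.09},{"x": 0,"y": 0,"z": 0,"roll": 0.047},{"x": 0,"y": 0.015,"z": 0,"roll": 0},{"x": 0,"y": 0.03,"z": 0,"roll": 0},{"x": 0,"y": 0.04,"z": 0,"roll": 0},{"x": 0,"y": 0.045,"z": 0,"roll": 0},{"x": 0,"y": 0.045,"z": 0,"roll": 0},{"x": 0,"y": 0.045,"z": 0,"roll": 0},{"x": 0,"y": 0.045,"z": 0,"roll": 0},{"x": 0,"y": 0.045,"z": 0,"roll": 0}]}}

```text
time: 28.02
ee_pos: [0.473, 0.0096, 0.2032]
eef_rot: [[-0.996, 0.091, -0.0], [0.091, 0.996, -0.0], [0.0, -0.0, -1.0]]
force: [0.6, -0.1, -3.5]
opening: 0.0154
```

```bash
python3 go.py .501 .2925 .202
```

```text
t 28.02 p [0.473  0.0096 0.2032] yaw 84.8 q [-31.  10.  29. 115.  -6.  56.  86.] op 0.0154 F [ 0.6 -0.1 -3.5]
tool delta [-0.0023  0.2843  0.0012]
```

Call:
{"method": "jog_arm", "body": {"rows": [{"x": 0,"y": 0.045,"z": 0,"roll": 0},{"x": 0,"y": 0.045,"z": 0,"roll": 0},{"x": 0,"y": 0.045,"z": 0,"roll": 0},{"x": 0,"y": 0.045,"z": 0,"roll": 0},{"x": 0,"y": 0.04,"z": 0,"roll": 0},{"x": 0,"y": 0.03,"z": 0,"roll": 0},{"x": -0.001,"y": 0.02,"z": 0,"roll": 0.0025},{"x": -0.001,"y": 0.012,"z": 0,"roll": 0},{"x": 0,"y": 0,"z": 0,"roll": 0},{"x": 0,"y": 0,"z": 0,"roll": 0},{"x": 0,"y": 0,"z": 0,"roll": 0},{"x": 0,"y": 0,"z": 0,"roll": 0}]}}

```text
time: 29.52
ee_pos: [0.5018, 0.2875, 0.2036]
eef_rot: [[-0.995, 0.096, 0.0], [0.096, 0.995, 0.0], [-0.0, 0.0, -1.0]]
force: [-0.5, -0.4, -3.6]
opening: 0.0157
```

```bash
python3 go.py .501 .2925 .202  .501 .2925 .1105; python3 lid.py
```

```text
t 29.52 p [0.5018 0.2875 0.2036] yaw 84.51 q [-49.  21.  20. 101.  -8.  59.  59.] op 0.0157 F [-0.5 -0.4 -3.6]
tool delta [0.0013 0.0049 0.0016]
tool delta [ 0.     -0.      0.0915]
board 54947 [462.1 290.4] [array([140.4, 142.5]), np.float64(84.4)] tilt [ 0.0014 -0.0004] z 0.1799 [236. 216. 165.]
board 1549 [597.6 277. ] [array([38.8, 23.9]), np.float64(85.5)] tilt [-0.0055 -0.0001] z 0.1805 [227. 203. 154.]
handle 5172 [491.7 287.2] [array([17.1, 82.4]), np.float64(85.4)] tilt [0.0076 0.0042] z 0.2155 [140. 101.  77.]
```

Call:
{"method": "jog_arm", "body": {"rows": [{"x": 0.001,"y": 0.005,"z": 0,"roll": 0},{"x": 0,"y": 0,"z": 0.015,"roll": 0},{"x": 0,"y": 0,"z": 0.02,"roll": 0},{"x": 0,"y": 0,"z": 0.02,"roll": 0},{"x": 0,"y": 0,"z": 0.01,"roll": 0},{"x": 0,"y": 0,"z": 0.005,"roll": 0},{"x": 0,"y": 0,"z": 0,"roll": 0},{"x": 0,"y": 0,"z": 0,"roll": 0},{"x": 0,"y": 0,"z": 0,"roll": 0}]}}

```text
time: 30.7
ee_pos: [0.5014, 0.2931, 0.1339]
eef_rot: [[-0.995, 0.095, 0.001], [0.095, 0.995, 0.0], [-0.001, 0.0, -1.0]]
force: [0.3, 0.4, -2.7]
opening: 0.0158
```

```bash
python3 go.py .501 .2925 .1105; python3 lid.py
python3 - <<'E'
from bench import optics
from h import *
for n in('top','scene'):
    c=optics.camera(n);cv2.imwrite(f'pics/{n}5.png',c['frame'][...,::-1]);P=cloud(c);f=c['frame'].astype(int)
    ok=(abs(P[...,0]-.5)<.15)&(abs(P[...,1]-.29)<.12)&(f[...,0]-f[...,2]>15)
    for k,a,b in(('board',.095,.115),('rim',.058,.068)):
        q=P[ok&(P[...,2]>a)&(P[...,2]<b)]
        r=cv2.minAreaRect((q[:,:2]*1000).astype(np.float32));print(n,k,len(q),r,np.median(q[:,2]))
E
```

```text
t 30.7 p [0.5014 0.2931 0.1339] yaw 84.54 q [-48.  26.  19. 104. -10.  52.  60.] op 0.0158 F [ 0.3  0.4 -2.7]
tool delta [ 0.0003 -0.0007  0.0234]
board 54944 [461.7 295.9] [array([140.7, 142.4]), np.float64(84.6)] tilt [ 0.0017 -0.    ] z 0.1102 [239. 220. 170.]
board 1543 [596.9 282.9] [array([38.7, 23.6]), np.float64(84.8)] tilt [-0.0056 -0.001 ] z 0.1108 [231. 210. 159.]
handle 5227 [491.2 293. ] [array([17.7, 82.2]), np.float64(85.0)] tilt [0.0078 0.0007] z 0.1459 [145. 104.  79.]
top board 6257 ((501.0707702636719, 294.8353271484375), (141.14776611328125, 220.52911376953125), 84.61212921142578) 0.10892248306670627
top rim 479 ((494.9125061035156, 228.660400390625), (12.355918884277344, 219.16433715820312), 84.27548217773438) 0.06039586332120617
scene board 6919 ((502.8263854980469, 292.85894775390625), (140.38365173339844, 221.3295440673828), 84.5225601196289) 0.11143027181998166
scene rim 960 ((502.6163330078125, 290.82373046875), (140.22268676757812, 220.84048461914062), 84.68826293945312) 0.06269594859847655
```

View pics/scene5.png

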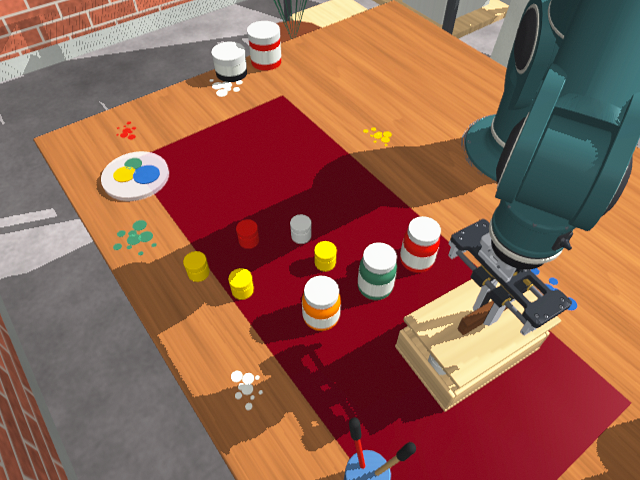

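The scene view shows the lid level above the case at (475,320). Both cameras put it 2 mm too far in +y, with a gap of about 38.5 mm. Correcting both.

Call:
{"method": "jog_arm", "body": {"rows": [{"x": 0,"y": -0.002,"z": 0.005,"roll": 0},{"x": 0,"y": 0,"z": 0.008,"roll": 0},{"x": 0,"y": 0,"z": 0.006,"roll": 0},{"x": 0,"y": 0,"z": 0.003,"roll": 0},{"x": 0,"y": 0,"z": 0,"roll": 0},{"x": 0,"y": 0,"z": 0,"roll": 0},{"x": 0,"y": 0,"z": 0,"roll": 0},{"x": 0,"y": 0,"z": 0,"roll": 0}]}}

```text
time: 31.85
ee_pos: [0.501, 0.2911, 0.1116]
eef_rot: [[-0.995, 0.095, 0.0], [0.095, 0.995, 0.0], [-0.0, 0.0, -1.0]]
force: [-0.6, 0.6, -2.8]
opening: 0.0153
```

```bash
python3 go.py .501 .291 .1105; python3 lid.py
python3 - <<'E'
from bench import optics
from h import *
for n in('top','scene'):
    c=optics.camera(n);cv2.imwrite(f'pics/{n}6.png',c['frame'][...,::-1]);P=cloud(c);f=c['frame'].astype(int)
    ok=(abs(P[...,0]-.5)<.15)&(abs(P[...,1]-.29)<.12)&(f[...,0]-f[...,2]>15)
    for k,a,b in(('board',.079,.095),('rim',.058,.068)):
        q=P[ok&(P[...,2]>a)&(P[...,2]<b)]
        r=cv2.minAreaRect((q[:,:2]*1000).astype(np.float32));print(n,k,len(q),r,np.median(q[:,2]))
    for ce,a,q,col in blobs(c,P,(P[...,2]>.08)&(P[...,2]<.11)&(abs(P[...,1]-.09)<.05)&(P[...,0]>.3)&(P[...,0]<.75),400):print('jar',cv2.minAreaRect((q[:,:2]*1000).astype(np.float32)))
E
cp pics/scene6.png pics/final.png
```

```text
t 31.85 p [0.501  0.2911 0.1116] yaw 84.54 q [-47.  28.  18. 105. -11.  49.  61.] op 0.0153 F [-0.6  0.6 -2.8]
tool delta [ 0.     -0.0001  0.0011]
board 54920 [461.3 293.8] [array([140.7, 142.4]), np.float64(84.5)] tilt [ 0.0013 -0.0005] z 0.0879 [239. 220. 170.]
board 1546 [597.  280.8] [array([38.7, 24.3]), np.float64(84.5)] tilt [-0.0065  0.0002] z 0.0886 [231. 211. 160.]
handle 5223 [491. 291.] [array([17.7, 82.4]), np.float64(85.4)] tilt [ 0.0075 -0.0005] z 0.1236 [145. 105.  79.]
top board 5910 ((500.6913757324219, 293.2134704589844), (142.30880737304688, 220.455322265625), 84.44187927246094) 0.08662634245093442
top rim 266 ((494.8254699707031, 225.21302795410156), (5.0289812088012695, 216.2299346923828), 84.51803588867188) 0.06023736704229243
jar ((672.0038452148438, 80.9478988647461), (60.63721466064453, 58.907127380371094), 45.99599838256836)
jar ((547.334716796875, 91.18269348144531), (59.1270637512207, 60.993675231933594), 0.6381902694702148)
jar ((437.2738342285156, 93.05889892578125), (58.79084014892578, 60.476863861083984), 44.90263366699219)
scene board 6610 ((503.3800354003906, 290.33685302734375), (141.1109161376953, 219.7462921142578), 84.51394653320312) 0.08926676303255299
scene rim 750 ((537.306396484375, 335.20953369140625), (118.75331115722656, 257.1610107421875), 52.08011245727539) 0.06250576312551492
jar ((439.3352966308594, 91.41102600097656), (61.033016204833984, 60.417728424072266), 79.34284210205078)
jar ((549.2467651367188, 89.01908874511719), (61.895240783691406, 60.475887298583984), 69.25690460205078)
jar ((674.3074340820312, 79.28436279296875), (61.62599563598633, 60.10312271118164), 86.2231216430664)
```

View pics/scene6.png

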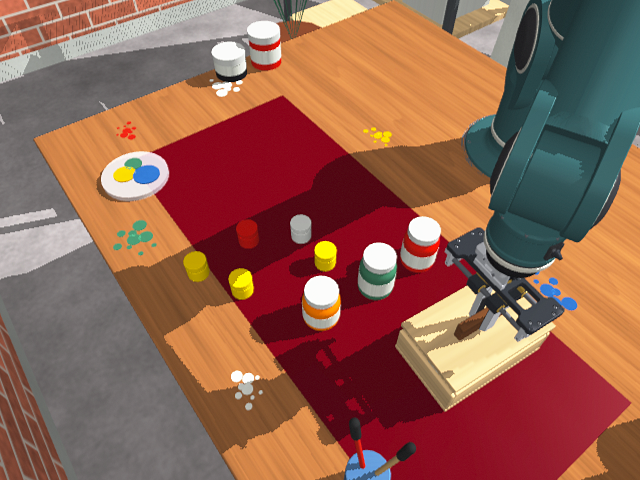

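The scene view shows the lid level and lined up just above the case at (475,335). The gap is about 16.5 mm and the offset about 1 mm or less. The jars are unmoved. I'll let it settle, then hand in.

Call:
{"method": "jog_arm", "body": {"rows": [{"x": 0,"y": 0,"z": 0,"roll": 0},{"x": 0,"y": 0,"z": 0,"roll": 0},{"x": 0,"y": 0,"z": 0,"roll": 0},{"x": 0,"y": 0,"z": 0,"roll": 0},{"x": 0,"y": 0,"z": 0,"roll": 0},{"x": 0,"y": 0,"z": 0,"roll": 0}]}}

```text
time: 32.75
ee_pos: [0.501, 0.291, 0.1115]
eef_rot: [[-0.995, 0.095, 0.0], [0.095, 0.995, -0.0], [-0.0, -0.0, -1.0]]
force: [0.7, 0.1, -2.7]
opening: 0.0153
```

```bash
python3 go.py; python3 -c "
from bench import ticket
print(ticket.hand_in())"
```

```text
t 32.75 p [0.501  0.291  0.1115] yaw 84.54 q [-47.  28.  18. 105. -11.  49.  61.] op 0.0153 F [ 0.7  0.1 -2.7]
the job is handed in; nothing more can be done
None
```

I stood three white pots in the case and left the fourth on the table. I then carried the lid over the jars and handed the job in at 32.8 s with the lid still held above the rim. The hand-in gives no verdict.

- **Lid:** It hovers about 16 mm above the rim. Its centre is within about 1 mm of the case's, its heading within 0.2° and its tilt about 0.001 rad (a small far-end patch of the lid read 0.006). The grip is steady at 15.3 mm on the 16 mm handle.
- **Pots:** Before the lid went over, the top camera showed all three upright in a row along the case. Each stood within 1 mm of where I released it. The lid hides them now, so I could not check them again at the end.
- **Jars:** They read within about 1 mm of their starting positions.

The top and scene cameras differ by 2–3 mm in absolute position, which fits their calibration error. In the last look the lid hid most of the rim, so I compared its position with the earlier case measurements.

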